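# Open the child-safe capsule box by its hidden catch

## Task

Two child-safe boxes for washing capsules stand on the worktop; open the drawer of the wider one. Put the closed fingertips into the finger hole of its cover, slide the cover along the front edge to the left until it meets its stop, and there, where the fingertips can drop into the recess under the hole, press the hidden catch so that the drawer springs out. Leave the drawer out and the cover at its stop, and leave the narrow box shut.

Things in the scene. Friction and masses are not known exactly. Their poses are not given: they have to be found in the camera images.
- recess (a point): Centre of the sprung steel catch plate, 73 mm above the worktop, bottom of a recess 47 (x) x 54 (y) mm in the wide box's top, under the cover. Axes of the box: x to its back, y to the left along its front edge, z up. The surrounding channel floor is 12 mm above this point. Pressed 6 mm (4 to 5 N; end stop at 10 mm) the catch frees the drawer; let go, it rises again.
- finger_hole (a point): Centre of the finger hole in the white cover, at its collar's top, 99 mm above the worktop. Hole 44 (x) x 46 (y) mm, right through, 14 deep to the channel floor; collar wall 5. The cover slides along the front edge on the recess's y axis (about 1 N of friction) and stays where left. Hole starts 50 to 78 mm right of the recess (y = -78 to -50); at the stop it is centred on it (y = 0).
- wide_box_drawer (a joint): Drawer of the wide box, in m: 0 shut and locked, 0.045 fully out towards the robot. No handle; a spring drives it out (about 0.5 s) once the catch is pressed, and it stays out. The box: plain grey plastic, 130 deep, 240 wide, 97 high, screwed down, drawer front facing the robot.
- narrow_box_drawer (a joint): Drawer of the narrow box, in m: 0 shut; it must stay shut. Same grey plastic, depth, height and kind of cover as the wide box, but only 160 mm wide; either box may stand left or right.

How it is judged:
By the outcome, as a careful person would: the job done as asked, in the order asked, and still so for the second after the job is handed in, with the robot touching nothing.
It also fails if it takes over 32 s, if anything falls off the work surface, if the arm or the gripper's body presses on something with over 40 N, if the wrist force passes 120 N, or if a joint passes its speed limit or range.

## Robot

A 6-joint arm with a two-finger parallel gripper is mounted at the origin on a cart in front of the work surface, level with it; the furniture and walls round the work are solid. World frame = base frame: x ahead of the robot, y to its left, z up, the work surface at z = 0. Lengths are in mm, angles in rad, forces in N, time in s.
With the tool pointing down it reaches from about 350 to 775 mm from the base axis. Payload 7.3 kg.
Tool frame: the origin (TCP) lies at the very end of the fingers, on their centre line; the grasp point (between the pads) lies behind it (bot.grip_point_offset is the z of the grasp point in the tool frame, in mm); z points along the fingers, y is the line along which they close (so a half turn about z gives the same grasp; the last joint's range is limited). The gripper opens to 92 mm and grips with 3 to 60 N. Pads are 19 mm wide; open, the fingers measure 130 mm over their backs; the gripper's body (75 mm by 190 mm) begins 47 mm behind the grasp point.
Start: joints at [1.151, 0.342, 1.524, -0, 1.275, -0.146], TCP at [141.94, 505.468, 226.741] pointing down, gripper open.
Joint ranges: [-2.53, 2.53], [-0.77, 2.02], [0.04, 2.7], [-1, 4.14], [0.28, 2.66], [-3.11, 3.11]. Speed limits (rad/s): [2.57, 2.57, 3.14, 3.14, 3.14, 3.14].

## Interface

Orientations are given as [roll, pitch, yaw] about the fixed x, y, z axes, in that order (R = Rz(yaw) Ry(pitch) Rx(roll)).
In Python, from plant import bot gives the robot as it stands. The module is installed in compiled form; this text tells all that it offers.
- The arm moves only by the shell command python3 -m crank 'ROWS'. ROWS is JSON, a list that holds one entry, the list of rows, each a list of 5 numbers: the opening, from 0 (shut) to 1 (fully open), then the shift along the tool's x, y, z in cm, then the turn about the tool's z in degrees. In form: [[[claw, x, y, z, turn], ...]]. A call has exactly 10 rows; each row is the pose to reach, as a shift and turn from the pose commanded when the call began, along the tool's axes at that moment; what a row does not reach only later rows make up. A row lasts 1/10 s, in which the tool goes at most 50 mm and 8.59 degrees, less where a joint would pass 70% of its speed; a pose out of reach is approached as far as the arm can. A call with a gripper value outside its range is refused whole. The fingers move at their own pace and stop on an object; the grip force is fixed at half the most. Time passes only in rows, so rows that repeat a pose let the fingers close, or fill a call up. It gives the time, the measured TCP pose, the force, the opening and the grip force at its end, in the units of the state.
- bot.get_obs(): the state, without advancing time (a new reading comes with each control period).
- bot.capture(name): name is "scene" or "top"; returns (picture, depth): 480x640x3 uint8, red, green, blue; 480x640 float32, mm along the optical axis (not along the pixel's ray), 0 where there is no reading.
- bot.calibration(name): a dict with "vertical_fov" (degrees; the focal length in pixels is half the picture's height over the tangent of half this angle, whatever the lens; pixels are square), "cx", "cy" (the principal point, pixels), "rvec" (rotation vector, rad) and "tvec" (3), from world to camera coordinates, as OpenCV has them. Camera axes: x right, y down, z forward; pixel columns grow to the right and rows downward; lengths in mm; the calibration is good to about 2 mm. A picture is of the moment at which its call begins. calibration takes no time and is no camera call.
- bot.close_job(): hands the job in; it is judged then, once.
The state is a dict: "time": time; "joint_positions": joint angles; "dq": joint speeds; "tau": joint torques, N m; "tool_pos": TCP position; "tcp_rot": TCP orientation; "contact_force": force on the tool from outside, world axes, zero at the start; "moment": the same for the moment, N m; "grip_width": finger opening in mm; "finger_force": force on a finger pad.
Only numpy, scipy, OpenCV 4.12 (cv2) and the standard library are available. Lean on these libraries where they do the work, as an engineer would, in place of code of your own. Each camera call takes 0.05 s, during which the arm holds its last target. There are 200 camera calls.

## Working session

There is one attempt and no reset: what is moved stays moved. The work goes in short steps, Python scripts to look and compute and a shell command to move; the robot and the scene stay as the last step left them, time stands still between calls to the robot, and variables do not carry over. Pictures are saved under pics/ and viewed, at most 10 in all, crops included, and the job is handed in when it is done.

```bash
mkdir -p pics; cat > h.py <<'E'
import numpy as np,cv2
from plant import bot
def cap(n):
    c=bot.calibration(n);im,d=bot.capture(n)
    return im,d,c
def world(u,v,d,c):
    f=240/np.tan(np.radians(c["vertical_fov"])/2)
    u,v,d=map(lambda a:np.asarray(a,float),(u,v,d))
    p=np.stack([(u-c["cx"])/f*d,(v-c["cy"])/f*d,d],-1)
    R=cv2.Rodrigues(np.array(c["rvec"],float))[0]
    return (p-np.array(c["tvec"]).ravel())@R
E
python3 - <<'E'
from h import *
for n in("top","scene"):
    im,d,c=cap(n);cv2.imwrite(f"pics/{n}.png",im[:,:,::-1]);np.savez(n,im=im,d=d);print(c)
o=bot.get_obs();print(o["time"],o["tool_pos"],o["tcp_rot"],o["grip_width"],bot.grip_point_offset)
E
```

```text
{'vertical_fov': 52.342384394324355, 'cx': 318.8652138338011, 'cy': 247.7961037704494, 'rvec': array([ 2.19580859, -2.15211917,  0.14415229]), 'tvec': array([-55.37798407, 484.80469308, 961.97364976])}
{'vertical_fov': 43.438855092939704, 'cx': 318.95516222585815, 'cy': 239.2665488587428, 'rvec': array([ 2.22420593, -1.05561452,  0.40507861]), 'tvec': array([-334.59086969,  314.21100922, 1087.43691542])}
0.1 [141.78069896 505.11871572 226.12550394] [-3.14024694e+00 -1.81107708e-04  2.86783340e+00] 91.5950767238893 -18.8
```

View pics/top.png

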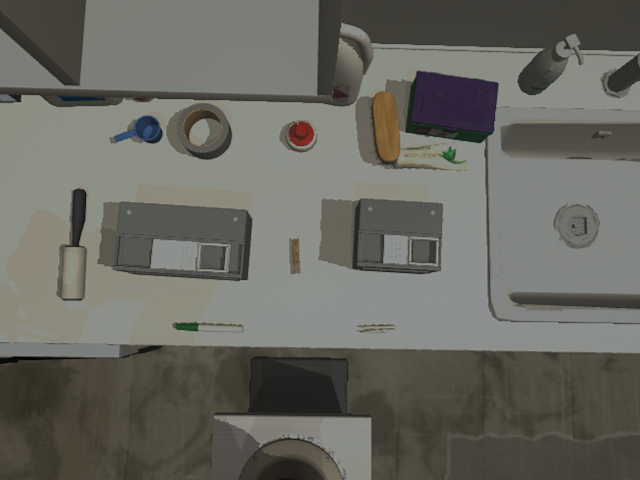

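View pics/scene.png

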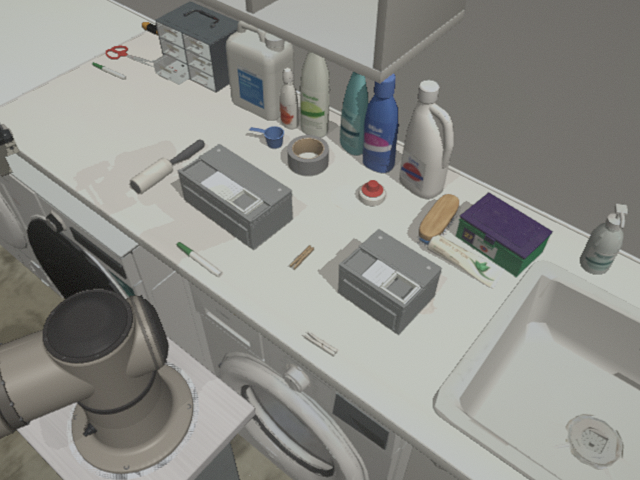

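The wide box is the left one in the top view (cols 115–250, rows 203–280). Its white cover spans cols 150–230 and the finger hole is near (212,257). Next I'll measure it.

```bash
python3 - <<'E'
from h import *
z=np.load("top.npz");im,d=z["im"],z["d"];c=bot.calibration("top")
v,u=np.mgrid[0:480,0:640];P=world(u,v,d,c)
np.set_printoptions(precision=0,suppress=True,linewidth=250)
print("heights");print(P[196:286:3,108:262:5,2])
m=(d>0)&(u>100)&(u<265)&(v>190)&(v<295)&(P[...,2]>85)&(P[...,2]<112)
r=cv2.minAreaRect(P[m][:,:2].astype(np.float32));print("box",r,cv2.boxPoints(r))
# cabinet
for (a,b) in((60,200),(20,330),(90,300)): print(a,b,P[a,b])
s=im[190:295,100:265,::-1];cv2.imwrite("pics/c1.png",cv2.resize(s,None,fx=4.8,fy=4.8,interpolation=cv2.INTER_CUBIC))
E
```

```text
heights
[[  -3.   -4.    0.    2.    2.    3.   -1.    1.   -0.    2.   -2.   -2.    0.   -0.    1.   -2.   -3.   -0.    1.    1.    1.    0.    1.   -3.    0.    1.    1.    1.    0.   -2.    3.]
 [   2.    3.   -1.    1.    0.    1.   -3.    2.    3.    3.    2.   -0.   -1.   -1.   -1.    3.    3.    2.    1.   -4.   -3.    0.    1.    2.   -0.   -0.   -3.    0.    0.    3.    2.]
 [   2.   -1.    0.   99.   99.   95.   -2.    0.    1.    2.    3.   -2.    1.   -1.   -0.    5.    1.    1.   -4.    2.   -2.    4.   -3.    1.   -3.    1.    0.    1.    3.   -0.    1.]
 [   1.    4.    1.   99.   98.   98.  101.   97.   97.   97.  101.   99.   99.   96.   97.   -1.   -2.    0.    1. 1011.    3.    0.   -2.    6.    4.    2.    2.    1.    2.    2.    4.]
 [  -0.   -1.   -1.   99.   97.   99.   98.  100.   98.   96.   98.   98.   98.   95.   98.   96.   97.   98.   99.   98.   99.   98.   97.   98.   95.    1.    1.    2.    2. 1011.   -2.]
 [   3.    1.    2.   98.   99.   97.   96.   96.   96.   99.   96.   96.   97.  100.   97.   97.   99.   96.   96.   97.   94.   94.   98.   93.  
[... 4108 characters left out ...]
   18.   36.   53.   58.   60.   62.   58.   68.   79.   96.   97.   65.   -2.    0.    0.]
 [   0.    4.   -1.    2.    0.    0.    1.   -2.   -0.   -1.   -1.    0.   -0.    3.   -0.    2.    2.    1.   -0.   -1.   -1.    0.    1.   -0.    0.    1.   22.   -1.   -0.    2.    3.]
 [   1.    1.    1.   -0.    2.   -1.    2.    3.    1.    3.    1.   -1.    0.    3.   -0.    1.    3.   -1.   -0.    1.    0.   -0.   -0.    1.    2.   -2.    0.   -3.   -1.   -1.   -1.]]
box ((489.6048583984375, 217.5388641357422), (240.91647338867188, 130.4805908203125), 87.52276611328125) [[419. 100.]
 [550.  94.]
 [560. 335.]
 [430. 341.]]
60 200 [683. 120. 410.]
20 330 [640. -41. 579.]
90 300 [647. -10. 409.]
```

View pics/c1.png

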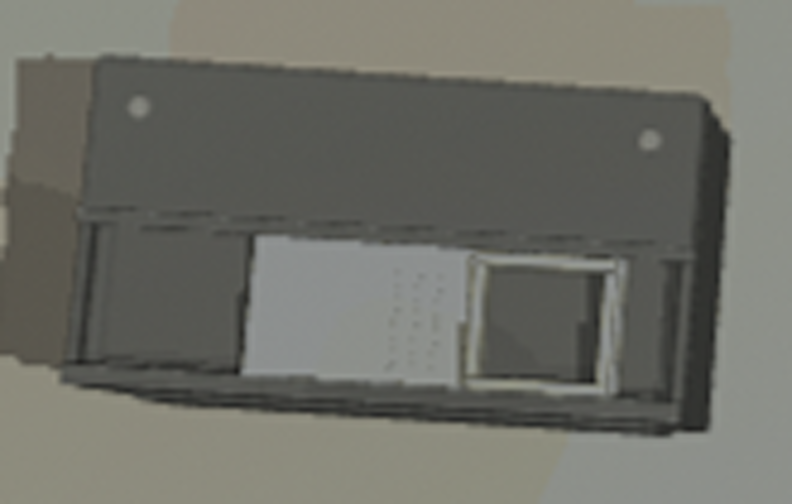

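The crop shows the outer collar corners at about (472,255), (627,262), (615,395) and (462,388). In crop pixels the channel's left end is at about x=95 and the cover's left end at about 248. I'll fit the geometry and cross-check it with the scene camera.

```bash
cat > loc.py <<'E'
from h import *
def ray(u,v,zz,c):
    a=world(u,v,100.,c);b=world(u,v,2000.,c);return a+(b-a)*(zz-a[2])/(b[2]-a[2])
E
python3 - <<'E'
from loc import *
np.set_printoptions(precision=1,suppress=True)
c=bot.calibration("top")
for q in((472,255),(627,262),(615,395),(462,388),(95,222),(690,258)):
    print(q,ray(100+q[0]/4.8,190+q[1]/4.8,99 if q[0]>450 and q[0]<650 else 97,c))
q=np.mean([(472,255),(627,262),(615,395),(462,388)],0);h=ray(100+q[0]/4.8,190+q[1]/4.8,99,c);print("hole",h)
s=np.load("scene.npz");cs=bot.calibration("scene")
uv=cv2.projectPoints(h.reshape(1,3),np.array(cs["rvec"]),np.array(cs["tvec"]),np.array([[240/np.tan(np.radians(cs["vertical_fov"])/2),0,cs["cx"]],[0,240/np.tan(np.radians(cs["vertical_fov"])/2),cs["cy"]],[0,0,1]]),None)[0].ravel();print(uv)
im=s["im"][130:250,170:310,::-1].copy();k=5
im=cv2.resize(im,None,fx=k,fy=k,interpolation=cv2.INTER_CUBIC)
cv2.drawMarker(im,tuple(int(x) for x in (uv-[170,130]+.5)*k),(0,0,255),0,20)
cv2.imwrite("pics/c2.png",im)
o=bot.get_obs();from scipy.spatial.transform import Rotation as R
Rt=R.from_euler("xyz",o["tcp_rot"]).as_matrix()
print("tool-frame shift cm to hole, z 226 kept",Rt.T@(np.r_[h[:2],o["tool_pos"][2]]-o["tool_pos"])/10)
E
```

```text
(472, 255) [481.8 181.5  99. ]
(627, 262) [480.3 121.2  99. ]
(615, 395) [428.4 123.8  99. ]
(462, 388) [429.9 182.9  99. ]
(95, 222) [491.8 328.6  97. ]
(690, 258) [482.7  97.   97. ]
hole [455.  152.4  99. ]
[243.  198.9]
tool-frame shift cm to hole, z 226 kept [-39.7 -25.5   0. ]
```

View pics/c2.png

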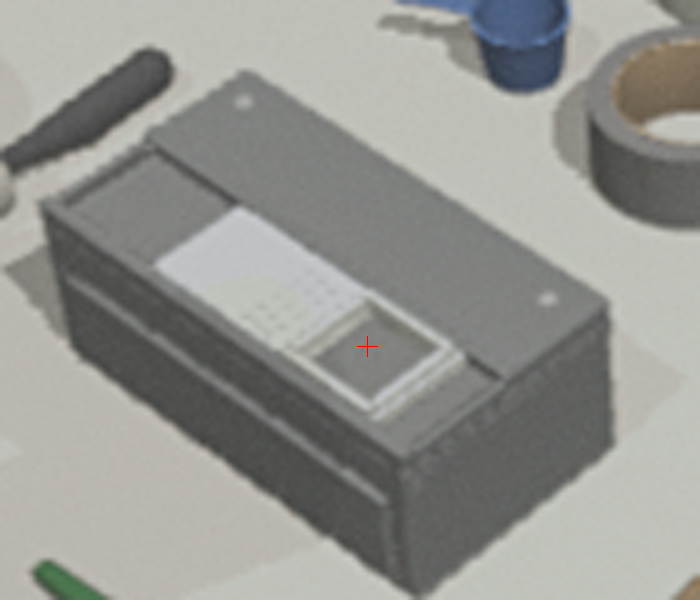

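```bash
python3 -m crank '[[[0,-3.5,-2.2,0,0],[0,-8,-5.1,0,-2],[0,-12,-7.7,0,-4],[0,-16,-10.3,0,-6],[0,-20,-12.8,0,-8],[0,-24,-15.4,0,-10],[0,-28,-18,0,-12],[0,-32,-20.6,0,-13.2],[0,-36,-23.1,0,-13.2],[0,-39.7,-25.5,0,-13.2]]]'
python3 -m crank '[[[0,0,0,0,0],[0,0,0,1,0],[0,0,0,2,0],[0,0,0,3.5,0],[0,0,0,5,0],[0,0,0,7,0],[0,0,0,8.5,0],[0,0,0,9.5,0],[0,0,0,9.5,0],[0,0,0,9.5,0]]]'
python3 - <<'E'
from loc import *
from scipy.spatial.transform import Rotation as R
o=bot.get_obs();print(o)
for n in("top","scene"):
    im,d,c=cap(n);cv2.imwrite(f"pics/{n}2.png",cv2.resize(im[180:290,100:265,::-1] if n=="top" else im[110:250,150:330,::-1],None,fx=4.2,fy=4.2,interpolation=cv2.INTER_CUBIC))
E
```

```text
time: 1.1
tool_pos: [456.2, 150.7, 226.5]
tcp_rot: [3.142, -0.0, 3.098]
contact_force: [0.6, 1.6, -0.1]
grip_width: 16.6
finger_force: 0.0
time: 2.1
tool_pos: [455.0, 153.2, 131.8]
tcp_rot: [3.141, -0.0, 3.099]
contact_force: [-0.4, 0.9, 0.2]
grip_width: 0.3
finger_force: 0.0
{'time': 2.1, 'joint_positions': array([ 1.64888588e-01,  3.65461129e-01,  1.78130761e+00,  1.29901833e-04,
        9.94845109e-01, -1.36361397e+00]), 'dq': array([-0.00816449, -0.01135823, -0.01472511, -0.00075813,  0.00332817,
       -0.00048154]), 'tau': array([ 1.08058057e-01, -3.95985925e+01, -1.98706162e+01, -1.05472998e-02,
        8.46470310e-02,  3.00946427e-03]), 'tool_pos': array([454.95503353, 153.18984655, 131.84188927]), 'tcp_rot': array([ 3.14149040e+00, -4.31519418e-05,  3.09922814e+00]), 'contact_force': array([-0.3789898 ,  0.90161396,  0.19129961]), 'moment': array([-0.01083566, -0.0085049 ,  0.04548977]), 'finger_force': 0.0, 'grip_width': 0.29982116244507284}
```

View pics/scene2.png

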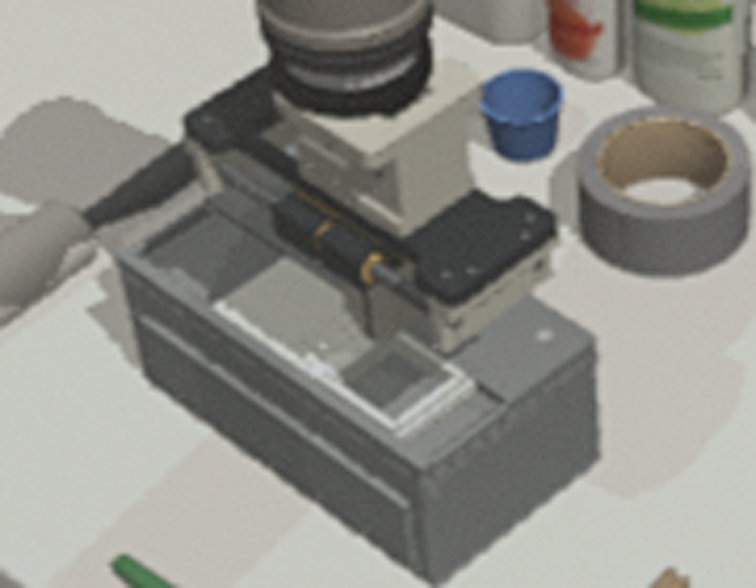

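The fingertips sit above and behind the hole in this view, ending near crop (385,335), and the hole is at (400,375). Before descending I'll check the projected TCP and the box yaw.

```bash
python3 - <<'E'
from loc import *
cs=bot.calibration("scene");f=240/np.tan(np.radians(cs["vertical_fov"])/2)
K=np.array([[f,0,cs["cx"]],[0,f,cs["cy"]],[0,0,1]])
ex=np.array([.999,-.0432,0]);ey=np.array([.0432,.999,0]);t=np.array([455,153.2,131.8])
p=np.array([t,t-9.5*ex-19*ey,t-9.5*ex+19*ey,t+9.5*ex-19*ey,[455,152.4,99]])
uv=cv2.projectPoints(p,np.array(cs["rvec"]),np.array(cs["tvec"]),K,None)[0][:,0]
print((uv-[150,110]+.5)*4.2)
E
```

```text
[[385.56257517 328.81858701]
 [397.94938948 356.08788976]
 [346.20917006 321.16369055]
 [425.1339542  336.51588305]
 [392.46684477 375.3957356 ]]
```

```bash
python3 -m crank '[[[0,0,0,0.8,0],[0,0,0,1.8,0],[0,0,0,2.5,0],[0,0,0,2.9,0],[0,0,0,3.2,0],[0,0,0,3.5,0],[0,0,0,3.8,0],[0,0,0,4.1,0],[0,0,0,4.1,0],[0,0,0,4.1,0]]]'
```

```text
time: 3.2
tool_pos: [455.2, 152.7, 90.8]
tcp_rot: [3.141, 0.0, 3.098]
contact_force: [0.1, 0.6, 0.6]
grip_width: 0.7
finger_force: 0.0
```

The tips are in the hole without contact. Now I'll slide the cover left.

```bash
python3 -m crank '[[[0,0,0.3,0,0],[0,0,0.8,0,0],[0,0,1.4,0,0],[0,0,2,0,0],[0,0,2.6,0,0],[0,0,3.2,0,0],[0,0,3.8,0,0],[0,0,4.2,0,0],[0,0,4.5,0,0],[0,0,4.5,0,0]]]'
python3 -m crank '[[[0,0,0.1,0,0],[0,0,0.2,0,0],[0,0,0.3,0,0],[0,0,0.4,0,0],[0,0,0.5,0,0],[0,0,0.6,0,0],[0,0,0.7,0,0],[0,0,0.8,0,0],[0,0,0.8,0,0],[0,0,0.8,0,0]]]'
```

```text
time: 4.2
tool_pos: [457.1, 198.0, 90.7]
tcp_rot: [3.141, 0.0, 3.099]
contact_force: [-0.1, 0.5, -0.2]
grip_width: 0.3
finger_force: 0.0
time: 5.2
tool_pos: [457.5, 205.7, 90.7]
tcp_rot: [3.141, 0.0, 3.098]
contact_force: [-1.3, -0.3, -0.2]
grip_width: 0.5
finger_force: 0.1
```

```bash
python3 -m crank '[[[0,0,0.1,0,0],[0,0,0.2,0,0],[0,0,0.3,0,0],[0,0,0.4,0,0],[0,0,0.5,0,0],[0,0,0.6,0,0],[0,0,0.6,0,0],[0,0,0.6,0,0],[0,0,0.6,0,0],[0,0,0.6,0,0]]]'
python3 - <<'E'
from loc import *
np.set_printoptions(precision=1,suppress=True)
print(bot.get_obs()["contact_force"])
im,d,c=cap("scene");cv2.imwrite("pics/scene3.png",cv2.resize(im[130:250,170:310,::-1],None,fx=5,fy=5,interpolation=cv2.INTER_CUBIC))
E
```

```text
time: 6.2
tool_pos: [457.8, 211.7, 90.8]
tcp_rot: [3.141, 0.0, 3.098]
contact_force: [-0.4, -0.5, 1.4]
grip_width: -0.1
finger_force: 0.0
[-0.4 -0.5  1.4]
```

View pics/scene3.png

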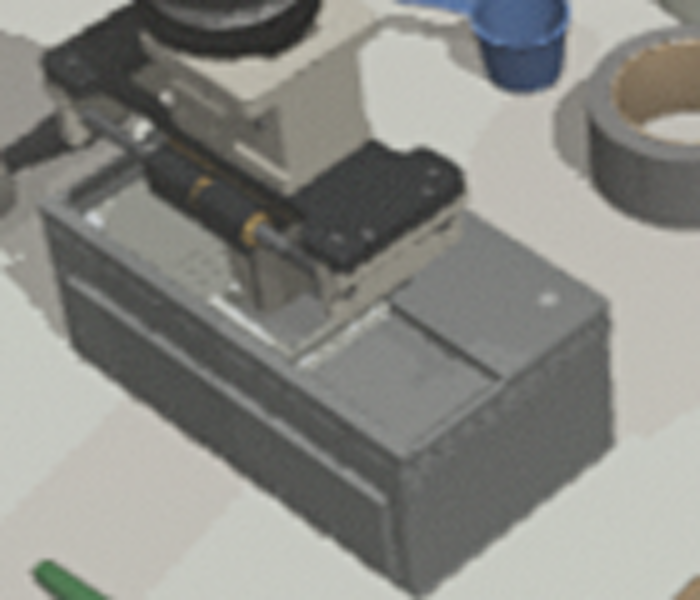

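The cover has moved with the fingers. Its left end is near (95,215), and the channel end is about (75,195), so I'll keep going in small steps until I feel the stop.

```bash
python3 -m crank '[[[0,0,0.1,0,0],[0,0,0.2,0,0],[0,0,0.3,0,0],[0,0,0.4,0,0],[0,0,0.4,0,0],[0,0,0.4,0,0],[0,0,0.4,0,0],[0,0,0.4,0,0],[0,0,0.4,0,0],[0,0,0.4,0,0]]]'
```

```text
time: 7.25
tool_pos: [458.0, 215.6, 90.7]
tcp_rot: [3.141, 0.0, 3.098]
contact_force: [-0.1, 0.4, -0.7]
grip_width: 0.4
finger_force: 0.1
```

```bash
python3 -m crank '[[[0,0,0.05,0,0],[0,0,0.1,0,0],[0,0,0.15,0,0],[0,0,0.2,0,0],[0,0,0.25,0,0],[0,0,0.3,0,0],[0,0,0.3,0,0],[0,0,0.3,0,0],[0,0,0.3,0,0],[0,0,0.3,0,0]]]'
```

```text
time: 8.25
tool_pos: [458.1, 218.6, 90.7]
tcp_rot: [3.141, 0.0, 3.098]
contact_force: [0.6, -0.6, 0.0]
grip_width: 0.5
finger_force: 0.3
```

```bash
python3 -m crank '[[[0,0,0.1,0,0],[0,0,0.2,0,0],[0,0,0.3,0,0],[0,0,0.4,0,0],[0,0,0.4,0,0],[0,0,0.4,0,0],[0,0,0.4,0,0],[0,0,0.4,0,0],[0,0,0.4,0,0],[0,0,0.4,0,0]]]'
```

```text
time: 9.25
tool_pos: [458.2, 222.6, 90.7]
tcp_rot: [3.141, -0.0, 3.098]
contact_force: [0.3, -1.2, -0.3]
grip_width: 0.4
finger_force: 0.1
```

```bash
python3 - <<'E'
from loc import *
for n in("top","scene"):
    im,d,c=cap(n);r=im[190:295,100:265,::-1] if n=="top" else im[130:250,170:310,::-1]
    cv2.imwrite(f"pics/{n}4.png",cv2.resize(r,None,fx=4.8,fy=4.8,interpolation=cv2.INTER_CUBIC))
E
```

```text
(no output)
```

View pics/top4.png

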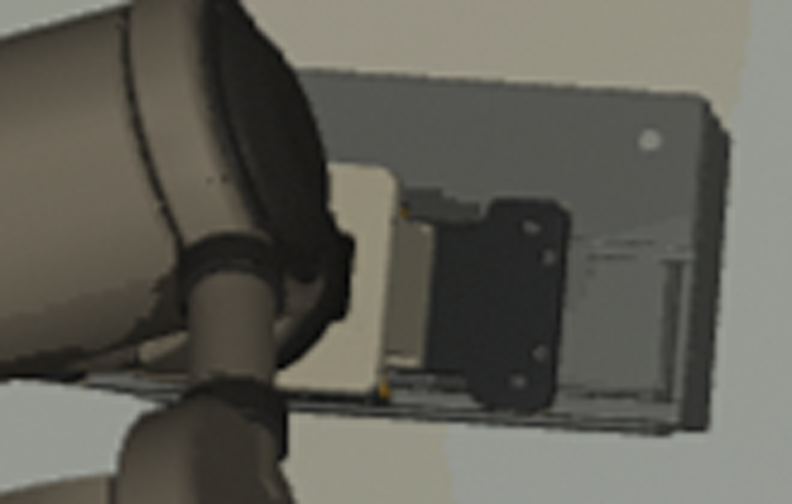

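The arm hides the cover in this view. I'll keep going by force.

```bash
python3 -m crank '[[[0,0,0.1,0,0],[0,0,0.2,0,0],[0,0,0.3,0,0],[0,0,0.3,0,0],[0,0,0.3,0,0],[0,0,0.3,0,0],[0,0,0.3,0,0],[0,0,0.3,0,0],[0,0,0.3,0,0],[0,0,0.3,0,0]]]'
```

```text
time: 10.35
tool_pos: [458.4, 225.6, 90.7]
tcp_rot: [3.141, 0.0, 3.098]
contact_force: [0.2, 0.6, 0.0]
grip_width: 0.3
finger_force: 0.1
```

View pics/scene4.png

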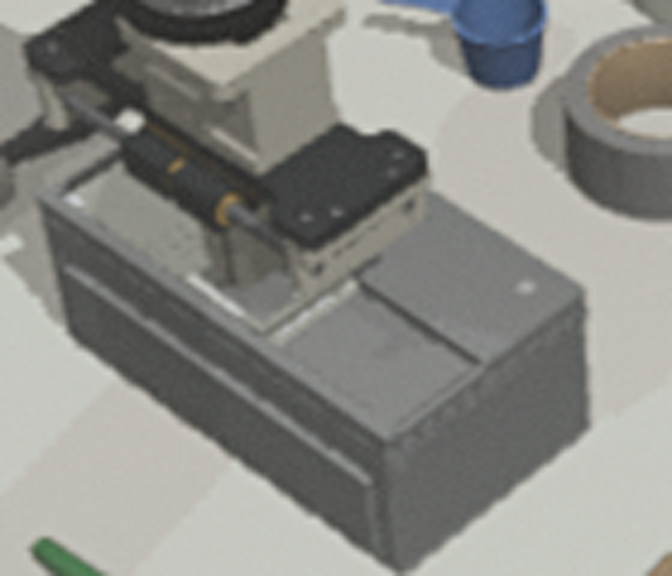

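At that point the cover's left end was near (75,200), a few mm short of the channel end. I'll continue.

```bash
python3 -m crank '[[[0,0,0.1,0,0],[0,0,0.2,0,0],[0,0,0.3,0,0],[0,0,0.3,0,0],[0,0,0.3,0,0],[0,0,0.3,0,0],[0,0,0.3,0,0],[0,0,0.3,0,0],[0,0,0.3,0,0],[0,0,0.3,0,0]]]'
```

```text
time: 11.35
tool_pos: [458.4, 227.8, 90.7]
tcp_rot: [-3.14, -0.0, 3.098]
contact_force: [0.4, -6.1, 2.1]
grip_width: 0.4
finger_force: 2.2
```

```bash
python3 -m crank '[[[0,0,0.1,0,0],[0,0,0.2,0,0],[0,0,0.3,0,0],[0,0,0.3,0,0],[0,0,0.3,0,0],[0,0,0.3,0,0],[0,0,0.3,0,0],[0,0,0.3,0,0],[0,0,0.3,0,0],[0,0,0.3,0,0]]]'
```

```text
time: 12.35
tool_pos: [458.4, 228.2, 90.6]
tcp_rot: [-3.136, -0.001, 3.099]
contact_force: [0.6, -17.5, 3.0]
grip_width: 0.4
finger_force: 7.3
```

The stop is at y≈228: the force rose to 17 N with no further motion. I'll back off to the hole centre, drop into the recess and press.

```bash
python3 -m crank '[[[0,0,-0.4,0,0],[0,0,-0.7,0,0],[0,0,-0.7,0,0],[0,0,-0.7,0.3,0],[0,0,-0.7,0.6,0],[0,0,-0.7,0.9,0],[0,0,-0.7,1.2,0],[0,0,-0.7,1.5,0],[0,0,-0.7,1.5,0],[0,0,-0.7,1.5,0]]]'
```

```text
time: 13.35
tool_pos: [460.1, 222.7, 77.5]
tcp_rot: [-3.139, 0.004, 3.099]
contact_force: [1.3, -14.0, 11.7]
grip_width: 1.0
finger_force: 7.8
```

The fingers are wedged on the hole's left wall, with 14 N sideways. The tips are evidently thinner than the upper part of the fingers, so the hole centre lies further right, at about y=216. That agrees with the box centre. I'll lift a little and recentre.

```bash
python3 -m crank '[[[0,0,0,-0.5,0],[0,0,0,-1.2,0],[0,0,-0.4,-1.2,0],[0,0,-0.85,-1.2,0],[0,0,-0.85,-0.8,0],[0,0,-0.85,-0.4,0],[0,0,-0.85,-0.1,0],[0,0,-0.85,0.05,0],[0,0,-0.85,0.05,0],[0,0,-0.85,0.05,0]]]'
python3 -c "
from h import *
print(bot.get_obs())"
```

```text
time: 14.35
tool_pos: [458.0, 216.2, 75.2]
tcp_rot: [3.141, 0.0, 3.098]
contact_force: [-0.0, -0.2, -0.0]
grip_width: 0.6
finger_force: 0.0
{'time': 14.35, 'joint_positions': array([ 2.89467260e-01,  4.87005588e-01,  1.77178708e+00,  1.06879421e-04,
        8.82718025e-01, -1.23805961e+00]), 'dq': array([ 5.42767482e-05, -5.94298850e-03, -5.05947565e-04, -8.49422211e-05,
        2.92421457e-04,  5.72900430e-04]), 'tau': array([ 2.61877263e-03, -4.42476261e+01, -1.82921666e+01, -5.45750037e-03,
        8.82958202e-02,  2.17064239e-04]), 'tool_pos': array([457.9960692 , 216.15012581,  75.20264971]), 'tcp_rot': array([3.14148785e+00, 5.04918537e-05, 3.09825533e+00]), 'contact_force': array([-0.00635226, -0.17312374, -0.00740692]), 'moment': array([-0.02352602,  0.00530134,  0.06625768]), 'finger_force': 0.0, 'grip_width': 0.5625775156719612}
```

The tips are in the recess with no contact. Now I'll press about 7.5 mm.

```bash
python3 -m crank '[[[0,0,0,0.2,0],[0,0,0,0.4,0],[0,0,0,0.6,0],[0,0,0,0.8,0],[0,0,0,0.9,0],[0,0,0,1,0],[0,0,0,1,0],[0,0,0,1,0],[0,0,0,1,0],[0,0,0,1,0]]]'
```

```text
time: 15.35
tool_pos: [458.3, 216.2, 65.4]
tcp_rot: [3.141, 0.001, 3.098]
contact_force: [1.5, 1.1, 3.1]
grip_width: 0.4
finger_force: 1.6
```

```bash
python3 -m crank '[[[0,0,0,0,0],[0,0,0,-0.5,0],[0,0,0,-1.5,0],[0,0,0,-2.5,0],[0,0,0,-3.5,0],[0,0,0,-5,0],[0,0,0,-8,0],[0,0,0,-12,0],[0,0,0,-15,0],[0,0,0,-15,0]]]'
python3 - <<'E'
from loc import *
im,d,c=cap("scene");cv2.imwrite("pics/scene5.png",cv2.resize(im[110:260,160:320,::-1],None,fx=4,fy=4,interpolation=cv2.INTER_CUBIC))
E
```

```text
time: 16.35
tool_pos: [459.8, 216.7, 220.2]
tcp_rot: [3.139, 0.008, 3.098]
contact_force: [0.1, 0.2, -0.8]
grip_width: 0.1
finger_force: 0.0
```

View pics/scene5.png

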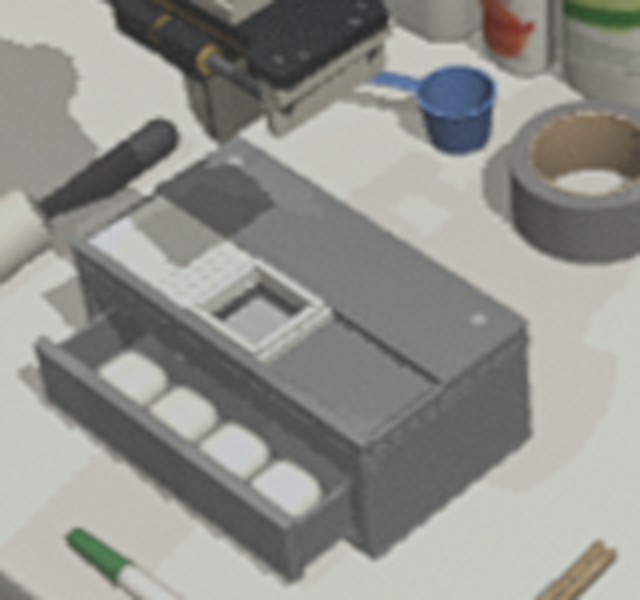

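The drawer is fully out, showing four capsules. The cover's left end is at the channel end (about (90,240)), its hole is over the recess at about (262,310), and the arm is clear.

```bash
python3 -c "
from plant import bot
print(bot.close_job())"
```

```text
the job is handed in; nothing more can be done
None
```

The wide box's drawer is open and its cover is at the left stop; the narrow box was never touched, and I handed the job in at about 16.4 s with the arm clear (no verdict was returned).

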